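# Present a turning tool over its slotted block

### The job

First slide the slotted aluminium block along its steel plate, without lifting it, from the plain outline onto the outline with the cross in it, square to the outline, and let go of it. Then pick up the turning tool, carry it over the card box and stop with it level about one centimetre above the block, lined up with the slot as if about to be lowered in: its plain end just short of the slot's closed end, its cutting head sticking out past the open end, nothing touching the block. Finish while still holding it there, and leave the card box, the screw jar and the boring bar where they are.

Things in the scene. Friction and masses are not known exactly. Their poses are not given: they have to be found in the camera images.
- setting_plate: Dark flat steel plate screwed to the bench, 150 x 230 x 6 mm (x, y, z), z up. Origin at the centre of its underside, on the bench top; its upper face is 6 mm above that. It cannot move.
- park_mark: Plain rectangular outline of thin white lines on the plate, 104 x 60 mm (x, y), where the block starts. Origin at its centre on the plate's upper face; axes parallel to the plate's. It lies 110 mm from the other outline, along the plate's y; which of the two is on the left varies.
- work_mark: The same rectangular outline with a cross of two lines through its middle, where the block has to go. Origin at its centre on the plate's upper face; axes parallel to the plate's.
- slot_block: Loose aluminium block, about 0.5 kg, 100 x 56 x 40 mm (x, y, z), origin at centre of underside. Starts on the plain outline, up to 10 mm and 0.15 rad off. A slot 30 wide, 24 deep, open at the top, runs along its x in the middle: open at -x (towards the robot), closed at +x by an 8 mm wall with its inner face at x = +42. Side walls 13 thick; grip across the 56 mm, sides upright.
- turning_tool: Dark steel lathe tool, about 0.33 kg, lying on the bench, 123 mm long along its y: square shank 20 wide (x -9 to +11 mm), 20 high, and at the -y end a cutting head 24 wide, 28 long, its small insert up to 24 high. Origin at centre of underside, z up. Starts with the head towards the robot (within 0.5 rad). Grip across the shank at its middle.
- tool_butt (a point): Point on the underside of the turning tool, middle of its plain end (tool frame x = 1, y = 61, z = 0 mm); axes those of the tool.
- tool_nose (a point): Point on the underside of the turning tool, middle of its cutting end (tool frame x = 1, y = -61, z = 0 mm); axes those of the tool.
- card_box: Open brown card box of small wrenches, 158 x 124 x 81 mm (x, y, z), on the bench between the tool and the plate; it stands with its long side about along world y. Origin at the centre of its underside. Must stay where it is.
- screw_jar: Plastic jar of screws with a lid, 51 mm diameter, 64 mm high, just behind the plate (another such jar stands farther off at the back). Origin at the centre of its underside. Must stay where it is.
- boring_bar: Slim round boring bar, 10 x 80 x 11 mm (x, y, z), lying on the bench to the right of the turning tool. Origin at the centre of its underside. Must stay where it is.
Mind the look-alikes: they are no part of the job. What is shaped like the slot_block but turquoise is not meant.

How it is judged:
By the outcome, as a careful person would: the job done as asked, in the order asked, and still so for the second after the job is handed in, while the arm keeps its last pose, push and grip.
It also fails if it takes over 61 s, if anything falls off the work surface, if the arm or the gripper's body presses on something with over 40 N, if the wrist force passes 120 N, or if a joint passes its speed limit or range.

### The arm

A 6-joint arm with a two-finger parallel gripper is mounted at the origin on a cart in front of the work surface, level with it; the furniture and walls round the work are solid. World frame = base frame: x ahead of the robot, y to its left, z up, the work surface at z = 0. Lengths are in m, angles in rad, forces in N, time in s.
With the tool pointing down it reaches from about 0.375 to 0.9 m from the base axis. Payload 3.1 kg.
Tool frame: the origin (TCP) lies between the finger pads, 19 mm behind the fingertips; this is the grasp point; z points along the fingers, y is the line along which they close (so a half turn about z gives the same grasp; the last joint's range is limited). The gripper opens to 87 mm and grips with 3 to 60 N. Pads are 19 mm wide; open, the fingers measure 117 mm over their backs; the gripper's body (75 mm by 190 mm) begins 51 mm behind the grasp point.
Start: joints at [-1.296, 0.527, 1.433, -0, 1.181, -0.178], TCP at [0.273, -0.562, 0.241] pointing down, gripper open.
Joint ranges: [-3.08, 3.08], [-0.75, 2.2], [0.22, 2.44], [-1.43, 4.57], [0, 2.65], [-2.85, 2.85]. Speed limits (rad/s): [2.79, 2.79, 3.14, 3.14, 3.14, 3.14].

### API

Orientations are given as a unit quaternion [x, y, z, w].
In Python, from rig import get_obs, camera, hand_in, cut_out gives the robot as it stands.
- The arm moves only by the tool step_arm, never from a script. Its argument "rows" is a list of rows, each a list of 6 numbers: the shift along the world's x, y, z in m, then the turn, a rotation vector about the world's x, y, z in degrees. A call has 1 to 12 rows; each row shifts and turns the commanded pose from where the row before left it; what a row does not reach is not made up. A row lasts 1/8 s, in which the tool goes at most 62.5 mm and 10.7 degrees, less where a joint would pass 70% of its speed; a pose out of reach is approached as far as the arm can. A call is refused whole if a number of a shift passes 0.0625 or a number of a turn 10.7, either way. A call with a gripper value outside its range is refused whole. "jaw" is the finger opening in m, from 0 to 0.087, set as the call begins (left out, the last holds). The fingers move at their own pace and stop on an object; "squeeze" is the grip in N (left out, the last holds). Time passes only in rows, so rows that do not move let the fingers close. It gives the time, the measured TCP pose, the force, the opening and the grip force at its end, in the units of the state.
- get_obs(): the state, without advancing time (a new reading comes with each control period).
- camera(name): name is "scene" or "top"; returns a dict with "pixels" (400x640x3 uint8, blue, green, red), "depth" (400x640 float32, m along the optical axis (not along the pixel's ray), 0 where there is no reading), "fov_y" (degrees; the focal length in pixels is half the picture's height over the tangent of half this angle, whatever the lens; pixels are square), "cx", "cy" (the principal point, pixels), "extrinsics" (4x4, takes a point from camera to world coordinates). Camera axes: x right, y up, looking along -z (the intrinsics and any distortion apply to the point x, -y, -z); pixel columns grow to the right and rows downward; lengths in m; the calibration is good to about 2 mm. A picture is of the moment at which its call begins.
- hand_in(): hands the job in; it is judged then, once.
Trained networks look in the newest picture that a camera, given by its name, has taken for a name from the list of things; names that differ only in an ending like _2 or _b are one class to them, and where a whole thing is asked for, a point or a joint stands for the part that bears it (a point fixed in the world has none). Each returns a list of dicts, best first, with "confidence" (0 to 1); they miss things now and then, are a little off and sometimes report something else, mostly with a low value. They report only what shows in the picture. A call takes as long as a camera call. They do not tell look-alikes from the thing itself.
- cut_out(label, camera): "region" (400x640 bool, what is visible of it) and "extent" ([centre column, centre row, width, height] in pixels, round what is visible of it).
The state is a dict: "time": time; "q": joint angles; "joint_velocities": joint speeds; "joint_torque": joint torques, N m; "position": TCP position; "tool_rot": TCP orientation; "ft_force": force on the tool from outside, world axes, zero at the start; "moment": the same for the moment, N m; "grip_width": finger opening in m; "grip_force": force on a finger pad.
Only numpy, scipy, OpenCV 4.12 (cv2) and the standard library are available. Lean on these libraries where they do the work, as an engineer would, in place of code of your own. Each camera call takes 0.05 s, during which the arm holds its last target. There are 200 camera calls.

## Working session

There is one attempt and no reset: what is moved stays moved. The work goes in short steps, Python scripts to look and compute and a tool call to move; the robot and the scene stay as the last step left them, time stands still between calls to the robot, and variables do not carry over. Pictures are saved under pics/ and viewed, at most 10 in all, crops included, and the job is handed in when it is done.

Besides the shell and the picture viewer there is one more tool, called after "Emit:" by a JSON object that holds its "method" and its "body". step_arm: Moves the arm, as the interface text tells. Its arguments: {"type":"object","properties":{"rows":{"type":"array"},"jaw":{"type":"number"},"squeeze":{"type":"number"}},"required":["rows"]}

```bash
mkdir -p pics; ls
cat > h.py <<'E'
import numpy as np,cv2
from rig import get_obs,camera,hand_in,cut_out
def pts(c):
    d=c["depth"].astype(float);f=200/np.tan(np.radians(c["fov_y"]/2))
    v,u=np.mgrid[0:400,0:640]
    P=np.stack([(u-c["cx"])/f*d,-(v-c["cy"])/f*d,-d],-1)
    E=np.array(c["extrinsics"]);W=P@E[:3,:3].T+E[:3,3];W[d==0]=np.nan
    return W
E
python3 - <<'E'
from h import *
for n in("scene","top"):
    c=camera(n);cv2.imwrite(f"pics/{n}0.png",c["pixels"]);W=pts(c)
    print(n,{k:v for k,v in c.items() if k not in("pixels","depth")})
    for l in"setting_plate park_mark work_mark slot_block turning_tool card_box screw_jar boring_bar".split():
        for r in cut_out(l,n)[:4]:
            m=r["region"];w=W[m];print(l,round(r["confidence"],2),np.round(r["extent"]),m.sum(),np.nanmedian(w,0).round(3),np.nanmax(w[:,2]).round(3))
E
```

```text
pics
scene {'fov_y': 42.573695041633485, 'cx': 313.06832327886656, 'cy': 197.27181308340727, 'extrinsics': array([[ 7.18832745e-01,  4.02527828e-01, -5.66789936e-01,
        -4.80760209e-01],
       [-6.95182472e-01,  4.17280358e-01, -5.85319087e-01,
        -8.44461051e-01],
       [ 9.03086651e-04,  8.14768955e-01,  5.79785076e-01,
         1.10334928e+00],
       [ 0.00000000e+00,  0.00000000e+00,  0.00000000e+00,
         1.00000000e+00]])}
setting_plate 0.68 [275. 196.  67.  16.] 75 [0.547 0.278 0.006] 0.011
work_mark 0.36 [356. 262.  16.  31.] 246 [ 0.432 -0.088  0.019] 0.028
slot_block 0.58 [208. 162.  32.  24.] 440 [0.444 0.715 0.028] 0.047
turning_tool 0.57 [355. 265.  17.  29.] 241 [ 0.433 -0.086  0.019] 0.028
card_box 0.78 [305. 231.  45.  46.] 1344 [0.401 0.11  0.047] 0.081
boring_bar 0.58 [391. 308.  22.  19.] 86 [ 0.374 -0.28   0.009] 0.014
top {'fov_y': 50.83021862873616, 'cx': 317.50697407640604, 'cy': 203.92464629685483, 'extrinsics': array([[-0.01292718,  0.99796208, -0.06248658,  0.44573741],
       [-0.99984905, -0.01362655, -0.01077915,  0.21008726],
       [-0.01160866,  0.06233781,  0.99798759,  1.38221126],
       [ 0.        ,  0.        ,  0.        ,  1.        ]])}
setting_plate 0.66 [268. 213.  71.  51.] 2631 [0.505 0.407 0.006] 0.049
slot_block 0.98 [281. 214.  21.  34.] 594 [0.507 0.336 0.028] 0.052
slot_block 0.61 [162. 229.  40.  36.] 644 [0.45  0.726 0.03 ] 0.048
turning_tool 0.5 [411. 232.  24.  34.] 262 [ 0.439 -0.078  0.019] 0.028
card_box 0.67 [357. 241.  42.  31.] 767 [0.412 0.115 0.049] 0.082
screw_jar 0.73 [294. 154.  16.  20.] 223 [0.692 0.3   0.063] 0.072
boring_bar 0.49 [472. 248.  23.   2.] 81 [ 0.379 -0.277  0.008] 0.015
```

Run:
```python
import cv2,numpy as np
t=cv2.imread("pics/top0.png");s=cv2.imread("pics/scene0.png")
cv2.imwrite("pics/topc.png",cv2.resize(t[130:270,130:490],(800,311),interpolation=2))
cv2.imwrite("pics/blk.png",cv2.resize(t[170:260,220:320],None,fx=6,fy=6,interpolation=2))
```

```text
(no output)
```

View pics/scene0.png

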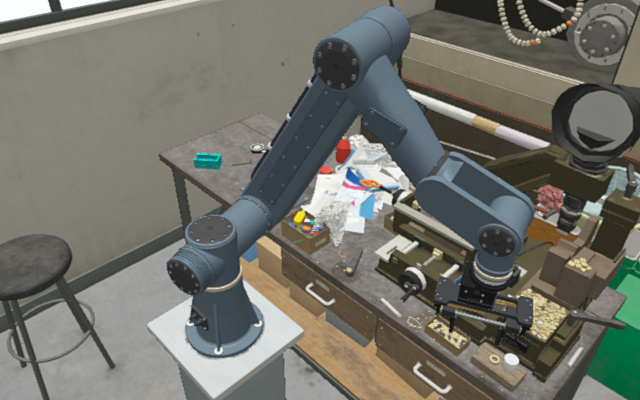

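View pics/topc.png

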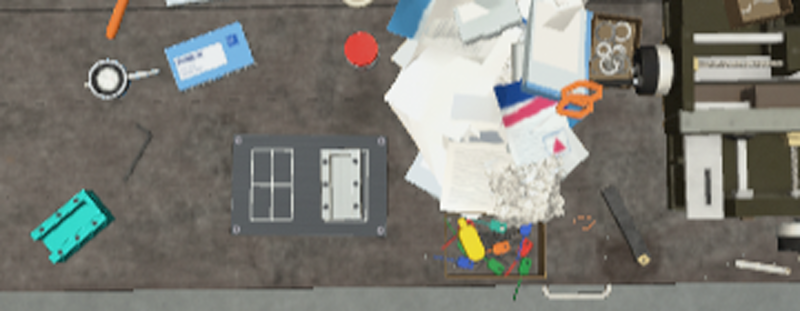

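View pics/blk.png

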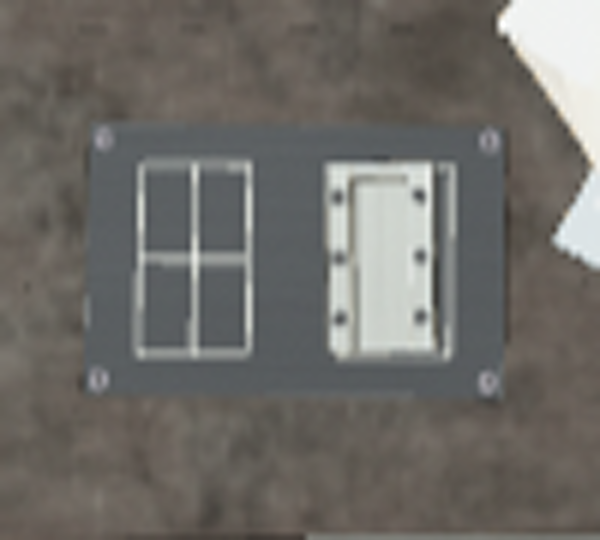

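The aluminium block is at top-image pixel (281,214) on the right-hand (park) outline. The look-alike, the turquoise block, is at (162,229). The work outline with the cross is on the left at about (252,214). The turning tool is at (411,232), with its head at the bottom right near (420,247), and the boring bar at (472,248) is the other long dark part. I choose the aluminium block, and the crop confirms its slot is closed at +x. Next I measure by rectifying the picture.

```bash
cat >> h.py <<'E'
def rect(c,z,x0,x1,y0,y1,s=0.0005):
    """picture resampled on plane z: rows = x descending, cols = y descending"""
    f=200/np.tan(np.radians(c["fov_y"]/2));E=np.array(c["extrinsics"])
    X,Y=np.meshgrid(np.arange(x1,x0,-s),np.arange(y1,y0,-s),indexing="ij")
    p=(np.stack([X,Y,X*0+z],-1)-E[:3,3])@E[:3,:3]
    u=c["cx"]+f*p[...,0]/-p[...,2];v=c["cy"]-f*p[...,1]/-p[...,2]
    return cv2.remap(c["pixels"],u.astype(np.float32),v.astype(np.float32),cv2.INTER_CUBIC)
E
python3 - <<'E'
from h import *
o=get_obs();print(o["tool_rot"],o["position"],o["q"])
c=camera("top")
a=rect(c,.006,.41,.61,.26,.53);b=rect(c,.046,.41,.61,.26,.53)
cv2.imwrite("pics/r0.png",np.vstack([cv2.copyMakeBorder(i,0,0,0,0,0)[::1] for i in(a[:300],)]) if 0 else np.hstack([a])[:]);
cv2.imwrite("pics/r0.png",cv2.resize(np.vstack([a,b]),(405,600),interpolation=3))
W=pts(c)
m=cut_out("turning_tool","top")[0]["region"]
w=W[m];w=w[(w[:,2]>.012)&(w[:,2]<.04)];print(len(w));print("tool rect",cv2.minAreaRect(w[:,:2].astype(np.float32)*1000),w.mean(0))
ins=w[w[:,2]>.0215];print("insert",ins.mean(0),len(ins))
m=(W[...,2]>.04)&(W[...,2]<.055)&(abs(W[...,0]-.507)<.07)&(abs(W[...,1]-.336)<.05)
print("blk rect",cv2.minAreaRect(W[m][:,:2].astype(np.float32)*1000),np.median(W[m][:,2]))
m=(abs(W[...,0]-.412)<.11)&(abs(W[...,1]-.11)<.13)&(W[...,2]>.03)
w=W[m];print("box",cv2.minAreaRect(w[:,:2].astype(np.float32)*1000),w[:,2].max())
E
```

```text
[ 9.74480560e-01  2.24471910e-01 -1.01582908e-05  4.10298293e-06] [ 0.27341636 -0.56198456  0.24126524] [-1.29653845e+00  5.27462865e-01  1.43271881e+00 -2.23597358e-05
  1.18140376e+00 -1.78535801e-01]Traceback (most recent call last):
  File "<stdin>", line 8, in <module>
IndexError: list index out of range
```

View pics/r0.png

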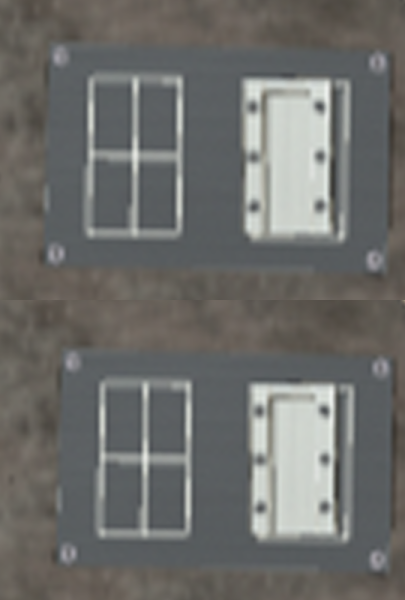

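```bash
cat > m.py <<'E'
from h import *
def white(im,t=150): return im.min(2)>t
def measure(c):
    x1,y1,s=.61,.53,.0005
    a=rect(c,.006,.41,x1,.26,y1)
    g=a.astype(int);hsv=(g[...,0]-g[...,2])  # blue minus red
    m=(cv2.medianBlur(a,9).astype(int));m=((m[...,0]-m[...,2])>0).astype(np.uint8)
    m=cv2.morphologyEx(m,cv2.MORPH_CLOSE,np.ones((41,41)));m=cv2.morphologyEx(m,cv2.MORPH_OPEN,np.ones((61,61)))
    k=max(cv2.findContours(m,0,1)[0],key=cv2.contourArea)
    r=cv2.minAreaRect(k);print("plate ctr xy",x1-r[0][1]*s,y1-r[0][0]*s,np.array(r[1])*s,r[2])
    return a
E
python3 - <<'E'
from m import *
c=camera("top");a=measure(c);s=.0005
# work mark lines on the left
L=a[:,:260].min(2).astype(np.uint8);L=cv2.subtract(L,cv2.medianBlur(L,41))
w=(L>25).astype(np.uint8);n,l,st,_=cv2.connectedComponentsWithStats(w)
i=1+st[1:,4].argmax();k=np.argwhere(l==i)[:,::-1].astype(np.float32)
r=cv2.minAreaRect(k);print("mark",.61-r[0][1]*s,.53-r[0][0]*s,np.array(r[1])*s,r[2])
# line fits through mark: weighted
def line(rows,cols,ax):
    sub=L[rows,cols].astype(float);idx=np.arange(sub.shape[ax]);
    sub=np.where(sub>15,sub,0);tot=sub.sum(ax);pos=(sub*(idx[:,None] if ax==0 else idx)).sum(ax)/np.maximum(tot,1)
    ok=tot>20;t=np.arange(len(tot))[ok];p=np.polyfit(t,pos[ok],1);return p,(rows.start,cols.start)
# block top
b=rect(c,.046,.41,.61,.26,.53)
B=(b[:,300:].min(2)>135).astype(np.uint8);n,l,st,_=cv2.connectedComponentsWithStats(B)
i=1+st[1:,4].argmax();k=np.argwhere(l==i)[:,::-1].astype(np.float32)
r=cv2.minAreaRect(k);print("blk",.61-r[0][1]*s,.53-(r[0][0]+300)*s,np.array(r[1])*s,r[2])
H=cv2.subtract(cv2.morphologyEx(b[:,300:].min(2),cv2.MORPH_CLOSE,np.ones((21,21))),b[:,300:].min(2))
n,l,st,ce=cv2.connectedComponentsWithStats((H>60).astype(np.uint8))
for j in range(1,n):
    if st[j,4]>40: print("hole",(.61-ce[j,1]*s).round(4),(.53-(ce[j,0]+300)*s).round(4),st[j])
W=pts(c)
for n in("top","scene"):
    for q in range(3):
        d=camera(n);R=cut_out("turning_tool",n);print(n,[(x["confidence"],x["extent"]) for x in R])
m=(W[...,2]>.012)&(W[...,2]<.04)&(abs(W[...,0]-.437)<.08)&(abs(W[...,1]+.08)<.06)
w=W[m];print("tool rect",cv2.minAreaRect(w[:,:2].astype(np.float32)*1000),w.mean(0),len(w))
ins=w[w[:,2]>.0215];print("insert",ins.mean(0),len(ins))
m=(abs(W[...,0]-.412)<.11)&(abs(W[...,1]-.11)<.13)&(W[...,2]>.03)
w=W[m];print("box",cv2.minAreaRect(w[:,:2].astype(np.float32)*1000),w[:,2].max())
t=rect(c,.02,.35,.52,-.16,0);cv2.imwrite("pics/t0.png",np.hstack([cv2.resize(t,None,fx=1.2,fy=1.2),cv2.resize(b[:,290:],None,fx=1.02,fy=1.02)]))
E
```

```text
plate ctr xy 0.5044552612304687 0.3851421966552735 [0.22868738 0.14700694] 1.417922854423523
mark 0.5057591705322265 0.44050437927246094 [0.06593456 0.10959097] 1.0416266918182373
blk 0.5023721313476562 0.3347927474975586 [0.10453014 0.05710711] 89.69844055175781
hole 0.5311 0.3035 [148 121  13  77 774]
hole 0.5298 0.3496 [ 56 127  24  80 555]
hole 0.5363 0.3139 [126 141  13  15 150]
hole 0.536 0.3573 [ 41 142  10  12  93]
hole 0.504 0.3136 [127 205  12  16 156]
hole 0.5034 0.3569 [ 40 208  13  11 106]
hole 0.4897 0.305 [147 213   7  56 276]
hole 0.4883 0.3481 [ 61 226   6  38 170]
hole 0.472 0.3139 [126 269  14  15 159]
hole 0.4715 0.3565 [ 41 271  13  12 119]
hole 0.4614 0.3041 [147 284  10  28 196]
hole 0.4608 0.3483 [ 61 288   5  21  79]
top [(0.66, [411.6, 231.2, 24.8, 31.7])]
top [(0.85, [410.8, 232.0, 16.7, 33.0]), (0.38, [355.7, 240.0, 42.8, 30.6])]
top [(0.64, [412.4, 231.3, 20.9, 32.3])]
scene [(0.73, [353.4, 263.6, 19.6, 27.3])]
scene [(0.59, [354.0, 265.6, 15.6, 27.3])]
scene [(0.73, [354.8, 264.8, 18.4, 24.8])]
tool rect ((440.357666015625, -77.55908966064453), (120.9781494140625, 22.2014102935791), 26.60811996459961) [ 0.4404385  -0.07825812  0.01946831] 245
insert [ 0.42679243 -0.08357645  0.02360518] 59
box ((430.3284912109375, 104.78001403808594), (194.72032165527344, 184.79562377929688), 89.1336441040039) 0.13113112210523892Traceback (most recent call last):
  File "<stdin>", line 31, in <module>
    return _nx.concatenate(arrs, 1, dtype=dtype, casting=casting)
           ~~~~~~~~~~~~~~~^^^^^^^^^^^^^^^^^^^^^^^^^^^^^^^^^^^^^^^
ValueError: all the input array dimensions except for the concatenation axis must match exactly, but along dimension 0, the array at index 0 has size 409 and the array at index 1 has size 408
```

Run:
```python
from m import *
c=camera("top");W=pts(c)
for y in np.arange(-.55,.5,.1):
    print(y.round(2),[float(np.nanmax(np.where((abs(W[...,1]-y)<.05)&(abs(W[...,0]-x)<.04),W[...,2],-1)).round(3)) for x in np.arange(.3,.7,.08)])
t=rect(c,.02,.35,.52,-.16,0);cv2.imwrite("pics/t0.png",cv2.resize(t,None,fx=1.5,fy=1.5))
```

```text
-0.55 [0.398, 0.062, 0.138, 0.139, 0.239]
-0.45 [0.33, 0.037, 0.124, 0.126, 0.142]
-0.35 [0.119, 0.133, 0.143, 0.193, 0.193]
-0.25 [0.821, 0.8, 0.146, 0.196, 0.193]
-0.15 [0.829, 0.026, 0.111, 0.193, 0.199]
-0.05 [0.695, 0.028, 0.028, 0.049, 0.19]
0.05 [0.512, 0.073, 0.122, 0.143, 0.201]
0.15 [-0.736, 0.079, 0.096, 0.148, 0.193]
0.25 [-0.729, 0.061, 0.02, 0.089, 0.094]
0.35 [-0.73, 0.009, 0.052, 0.054, 0.01]
0.45 [-0.733, 0.008, 0.013, 0.013, 0.013]
```

View pics/t0.png

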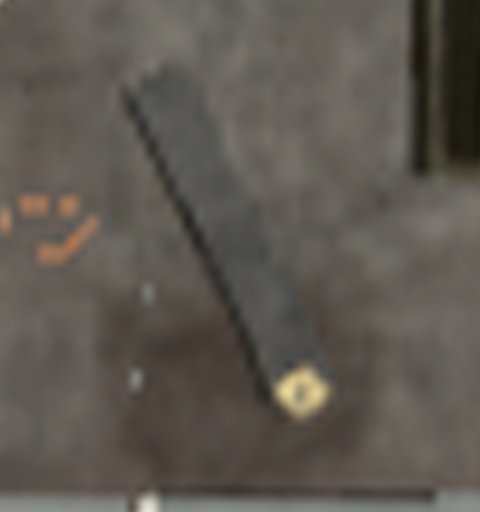

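The tool's butt is at about (160,78) in this crop and its gold-tipped head at about (302,395), so its yaw is about 24°. I start moving, block first.

Emit:
{"method": "step_arm", "body": {"rows": [[0,0.02,0.05,0,0,0],[0.015,0.06,0.03,0,0,0],[0.015,0.06,0,0,0,-5],[0.015,0.06,0,0,0,-5],[0.015,0.06,0,0,0,-5],[0.015,0.06,0,0,0,-5],[0.015,0.06,0,0,0,-5.5],[0.015,0.06,0,0,0,0],[0.015,0.06,0,0,0,0],[0.015,0.06,0,0,0,0],[0.015,0.06,0,0,0,0],[0.015,0.06,0,0,0,0]], "jaw": 0.087}}

```text
time: 3.2
position: [0.4375, 0.1146, 0.319]
tool_rot: [1.0, 0.004, 0.001, 0.0]
ft_force: [0.2, -0.9, -0.1]
grip_width: 0.0872
grip_force: 0.0
```

Emit:
{"method": "step_arm", "body": {"rows": [[0.015,0.06,0,0,0,0],[0.015,0.06,0,0,0,0],[0.015,0.06,0,0,0,0],[0.015,0.06,0,0,0,0],[0.02,0.03,-0.05,0,0,0],[0,0,-0.05,0,0,0],[0,0,-0.05,0,0,0],[0,0,0,0,0,0]]}}

```text
time: 4.2
position: [0.514, 0.3811, 0.1641]
tool_rot: [1.0, 0.004, -0.005, 0.002]
ft_force: [-0.3, -0.3, 1.3]
grip_width: 0.0873
grip_force: 0.0
```

Emit:
{"method": "step_arm", "body": {"rows": [[-0.012,-0.05,-0.03,0,0,0],[0,0,-0.03,0,0,0],[0,0,0,0,0,0],[0,0,0,0,0,0]]}}

```text
time: 4.7
position: [0.5072, 0.3337, 0.1111]
tool_rot: [1.0, 0.004, 0.002, -0.001]
ft_force: [0.9, 0.3, -0.1]
grip_width: 0.087
grip_force: 0.0
```

Run:
```python
from m import *
from scipy.spatial.transform import Rotation as R
o=get_obs();print(o["position"],R.from_quat(o["tool_rot"]).as_matrix().round(4),o["q"].round(3) if hasattr(o["q"],"round") else o["q"])
```

```text
[0.50718697 0.33366124 0.11109579] [[ 1.      0.008   0.0048]
 [ 0.0079 -1.      0.0021]
 [ 0.0048 -0.0021 -1.    ]] [0.398 0.671 1.589 0.    0.877 1.961]
```

Emit:
{"method": "step_arm", "body": {"rows": [[-0.003,0.002,-0.03,0,0,0],[0,0,-0.03,0,0,0],[0,0,-0.019,0,0,0],[0,0,0,0,0,0]]}}

```text
time: 5.2
position: [0.5021, 0.3348, 0.0293]
tool_rot: [1.0, 0.004, -0.0, 0.0]
ft_force: [0.2, -0.2, 0.3]
grip_width: 0.0869
grip_force: 0.0
```

Emit:
{"method": "step_arm", "body": {"rows": [[0,0,0,0,0,0],[0,0,0,0,0,0],[0,0,0,0,0,0],[0,0,0,0,0,0],[0,0,0,0,0,0],[0,0,0,0,0,0]], "jaw": 0.05, "squeeze": 15}}

```text
time: 5.95
position: [0.5023, 0.3348, 0.03]
tool_rot: [1.0, 0.004, 0.0, -0.0]
ft_force: [0.3, -0.1, 3.6]
grip_width: 0.056
grip_force: 15.0
```

Emit:
{"method": "step_arm", "body": {"rows": [[0,0.005,0,0,0,0],[0,0.01,0,0,0,-0.2],[0,0.01,0,0,0,-0.2],[0,0.01,0,0,0,-0.2],[0,0.01,0,0,0,-0.2],[0,0.01,0,0,0,-0.2],[0.001,0.01,0,0,0,-0.2],[0.001,0.01,0,0,0,-0.2],[0,0.01,0,0,0,-0.2],[0,0.01,0,0,0,0],[0,0.01,0,0,0,0],[0,0,0,0,0,0]]}}

```text
time: 7.45
position: [0.5044, 0.4398, 0.03]
tool_rot: [1.0, -0.01, 0.0, -0.0]
ft_force: [1.0, -0.0, 4.1]
grip_width: 0.0559
grip_force: 15.0
```

Run:
```python
from m import *
from scipy.spatial.transform import Rotation as R
o=get_obs();print(o["position"],o["ft_force"],np.degrees(R.from_quat(o["tool_rot"]).as_matrix()[:2,0][1]))
c=camera("top");b=rect(c,.006,.41,.61,.36,.51);cv2.imwrite("pics/g1.png",cv2.resize(b,None,fx=1.4,fy=1.4))
```

```text
[0.50435517 0.43984311 0.02996362] [ 0.96495607 -0.01850494  4.1211674 ] -1.1275602624938714
```

View pics/g1.png

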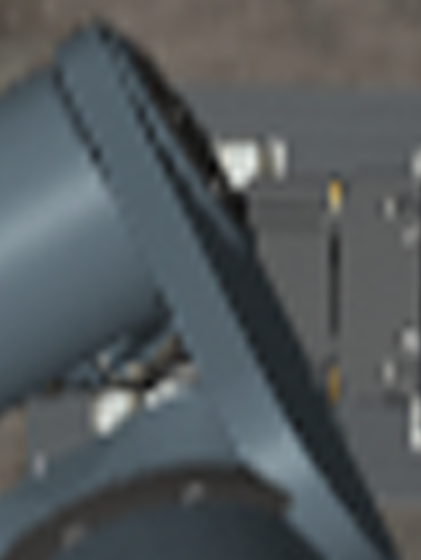

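Emit:
{"method": "step_arm", "body": {"rows": [[0,0,0,0,0,0],[0,0,0,0,0,0],[0,0,0,0,0,0],[0,0,0,0,0,0],[0,0,0.03,0,0,0],[0,0,0.05,0,0,0],[0,-0.01,0.06,0,0,0],[-0.005,-0.03,0.05,0,0,5],[-0.01,-0.06,0.04,0,0,5],[-0.005,-0.06,0,0,0,5],[-0.005,-0.06,0,0,0,5],[-0.005,-0.06,0,0,0,5]], "jaw": 0.087}}

```text
time: 9.0
position: [0.4751, 0.1663, 0.2542]
tool_rot: [0.978, 0.208, 0.001, 0.0]
ft_force: [0.9, -1.0, -0.2]
grip_width: 0.087
grip_force: 0.0
```

Emit:
{"method": "step_arm", "body": {"rows": [[-0.005,-0.06,0,0,0,0],[-0.005,-0.06,0,0,0,0],[-0.005,-0.06,0,0,0,0],[-0.005,-0.06,0,0,0,0],[-0.005,-0.05,0,0,0,0],[0,0,0,0,0,0],[0,0,0,0,0,0]]}}

```text
time: 9.88
position: [0.4501, -0.1215, 0.2537]
tool_rot: [0.979, 0.206, -0.0, -0.001]
ft_force: [-0.1, 0.6, -0.3]
grip_width: 0.0869
grip_force: 0.0
```

Run:
```python
from m import *
from scipy.spatial.transform import Rotation as R
o=get_obs();print(o["position"],R.from_quat(o["tool_rot"]).as_matrix()[:2,0])
c=camera("top");measure(c)
a=rect(c,.006,.41,.61,.27,.53);b=rect(c,.046,.41,.61,.36,.53);s=.0005
cv2.imwrite("pics/g2.png",cv2.resize(a,None,fx=1.5,fy=1.5,interpolation=2))
# park mark (now free, right) by rect fit
L=a[:,300:].min(2);L=cv2.subtract(L,cv2.medianBlur(L,41));n,l,st,_=cv2.connectedComponentsWithStats((L>25).astype(np.uint8))
i=1+st[1:,4].argmax();r=cv2.minAreaRect(np.argwhere(l==i)[:,::-1].astype(np.float32));print("park",.61-r[0][1]*s,.53-(r[0][0]+300)*s,np.array(r[1])*s,r[2])
g=b.min(2);H=cv2.subtract(cv2.morphologyEx(g,cv2.MORPH_CLOSE,np.ones((21,21))),g)
n,l,st,ce=cv2.connectedComponentsWithStats((H>60).astype(np.uint8))
h=[(.61-ce[j,1]*s,.53-ce[j,0]*s) for j in range(1,n) if 70<st[j,4]<220 and max(st[j,2:4])<20];print(np.round(h,4),np.mean(h,0))
```

```text
[ 0.45006092 -0.12147427  0.25372738] [0.91499354 0.40346844]
plate ctr xy 0.5044193420410156 0.38518525695800787 [0.22864522 0.14730411] 1.3270779848098755
park 0.5031147766113281 0.33040750122070317 [0.06686076 0.10930273] 0.9877604246139526
[[0.5383 0.4605]
 [0.5376 0.418 ]
 [0.5066 0.4611]
 [0.5055 0.4186]
 [0.4738 0.4189]
 [0.4745 0.4617]] [0.50605946 0.43980307]
```

View pics/g2.png

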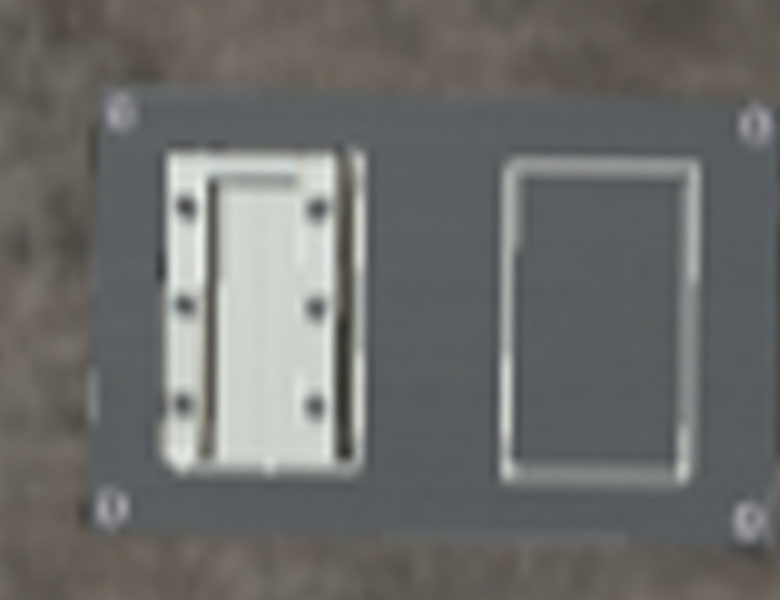

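Run:
```python
from m import *
c=camera("top");c["pixels"]=cv2.imread("pics/top0.png")
x1,y1,s=.52,0,.0005
t=rect(c,.02,.35,x1,-.12,y1);g=cv2.GaussianBlur(t,(5,5),0).astype(int)
print([t[int((x1-x)/s),int((y1-y)/s)].tolist() for x,y in[(.4385,-.0767),(.47,-.063),(.47,-.10),(.45,-.04),(.42,-.05),(.40,-.07)]])
d=(g[...,2]-g[...,0])  # red-blue: shank is neutral
m=((d<6)).astype(np.uint8);m[:, :]=cv2.morphologyEx(m,cv2.MORPH_OPEN,np.ones((15,15)))
n,l,st,ce=cv2.connectedComponentsWithStats(m)
j=l[int((x1-.4385)/s),int((y1+.0767)/s)];k=np.argwhere(l==j);X=x1-k[:,0]*s;Y=y1-k[:,1]*s
print(st[j]);r=cv2.minAreaRect(np.c_[X,Y].astype(np.float32)*1000);print(r)
v=np.linalg.svd(np.c_[X-X.mean(),Y-Y.mean()],full_matrices=False)[2][0];print("pca",X.mean(),Y.mean(),np.degrees(np.arctan2(v[1],v[0])))
q=np.c_[X,Y]@np.array([[v[0],-v[1]],[v[1],v[0]]])  # along, across
for a in np.arange(q[:,0].min(),q[:,0].max(),.012):
    w=q[(abs(q[:,0]-a)<.001),1];
    if len(w):print(a.round(3),w.min().round(4),w.max().round(4))
```

```text
[[71, 75, 75], [84, 88, 89], [97, 106, 109], [76, 83, 86], [95, 101, 104], [58, 65, 74]]
[  92   53  115  192 7861]
((445.7042236328125, -74.4278564453125), (105.60282897949219, 21.54184341430664), 26.9802303314209)
pca 0.44605355552728665 -0.07446151889072639 -153.42423019331937
-0.418 0.2601 0.2691
-0.406 0.2557 0.2765
-0.394 0.2561 0.2758
-0.382 0.2574 0.2758
-0.37 0.2557 0.2749
-0.358 0.2556 0.2762
-0.346 0.2561 0.2747
-0.334 0.2559 0.276
-0.322 0.2572 0.2753
```

Emit:
{"method": "step_arm", "body": {"rows": [[-0.0115,0.0437,-0.03,0,0,2.8],[0,0,-0.05,0,0,0],[0,0,-0.05,0,0,0],[0,0,-0.03,0,0,0],[0,0,0,0,0,0],[0,0,0,0,0,0]]}}

```text
time: 10.72
position: [0.4397, -0.0777, 0.0947]
tool_rot: [0.973, 0.231, 0.001, 0.0]
ft_force: [1.0, -0.1, 0.3]
grip_width: 0.0871
grip_force: 0.0
```

Run:
```python
from m import *
from scipy.spatial.transform import Rotation as R
o=get_obs();print(o["position"],np.degrees(np.arctan2(*R.from_quat(o["tool_rot"]).as_matrix()[1::-1,0])))
c=camera("top");t=rect(c,.02,.35,.52,-.16,0);c=camera("scene")
cv2.imwrite("pics/t1.png",cv2.resize(c["pixels"][210:310,290:420],None,fx=5,fy=5,interpolation=2))
```

```text
[ 0.4396837  -0.07769969  0.09466291] 26.73076421975095
```

View pics/t1.png

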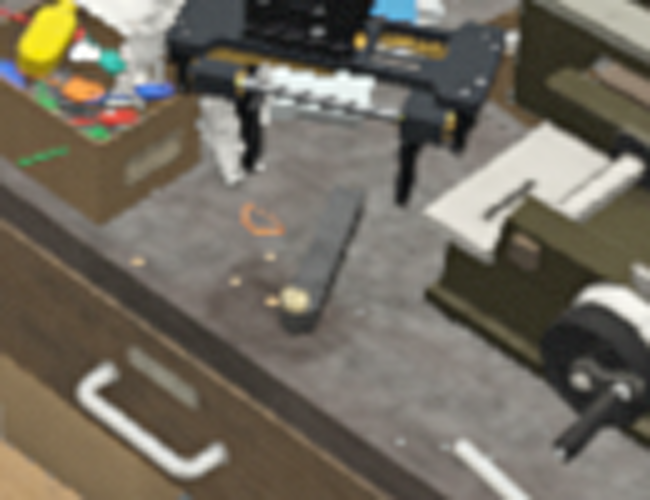

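The fingers straddle the shank (butt near (350,195), head at (295,300) in the crop). The lathe bed on the right and the box on the left are close to where the gripper body will come down. I back off and check the heights under the body.

Emit:
{"method": "step_arm", "body": {"rows": [[0,0,0.06,0,0,0],[0,0,0.06,0,0,0],[0,0.03,0.06,0,0,0],[0,0.06,0,0,0,0],[0,0.06,0,0,0,0],[0,0.06,0,0,0,0],[0,0.06,0,0,0,0],[0,0.06,0,0,0,0],[0,0,0,0,0,0]]}}

```text
time: 11.95
position: [0.4385, 0.2535, 0.2714]
tool_rot: [0.972, 0.234, 0.002, -0.001]
ft_force: [0.6, -0.8, 0.0]
grip_width: 0.087
grip_force: 0.0
```

Run:
```python
from m import *
W=pts(camera("top")).reshape(-1,3);V=pts(camera("scene")).reshape(-1,3)
np.save("W.npy",W);np.save("V.npy",V)
for nm,P in(("top",W),("scene",V)):
  P=P[np.isfinite(P[:,2])&(P[:,2]<.3)]
  for yaw in(20,26.6,33):
    a=np.radians(yaw);d=P[:,:2]-[.4385,-.0778]
    al=d@[np.cos(a),np.sin(a)];ac=d@[-np.sin(a),np.cos(a)]
    print(nm,yaw,[ (float(lo),float(P[(abs(al)<.043)&(ac>lo)&(ac<lo+.015),2].max(initial=-1).round(3))) for lo in np.arange(-.105,.1,.015).round(3)])
  # near obstacles
  b=P[(P[:,2]>.06)&(abs(P[:,0]-.43)<.09)&(abs(P[:,1]+.08)<.16)]
  l=b[b[:,1]<-.078];r=b[b[:,1]>-.078]
  print("right obst",len(l), l[np.argsort(-l[:,1])[:4]].round(3).tolist(),"x min",l[np.argsort(l[:,0])[:4]].round(3).tolist());print("left",r[np.argsort(r[:,1])[:6]].round(3).tolist())
```

```text
top 20 [(-0.105, 0.093), (-0.09, 0.095), (-0.075, 0.091), (-0.06, 0.007), (-0.045, 0.006), (-0.03, 0.018), (-0.015, 0.026), (0.0, 0.026), (0.015, 0.007), (0.03, 0.008), (0.045, 0.008), (0.06, 0.006), (0.075, 0.01), (0.09, 0.012)]
top 26.6 [(-0.105, 0.093), (-0.09, 0.095), (-0.075, 0.091), (-0.06, 0.007), (-0.045, 0.006), (-0.03, 0.006), (-0.015, 0.026), (0.0, 0.026), (0.015, 0.007), (0.03, 0.008), (0.045, 0.006), (0.06, 0.006), (0.075, 0.01), (0.09, 0.012)]
top 33 [(-0.105, 0.093), (-0.09, 0.095), (-0.075, 0.091), (-0.06, 0.007), (-0.045, 0.006), (-0.03, 0.019), (-0.015, 0.025), (0.0, 0.026), (0.015, 0.006), (0.03, 0.008), (0.045, 0.005), (0.06, 0.006), (0.075, 0.01), (0.09, 0.012)]
right obst 760 [[0.463, -0.145, 0.085], [0.466, -0.145, 0.085], [0.479, -0.145, 0.086], [0.485, -0.145, 0.086]] x min [[0.447, -0.23, 0.111], [0.447, -0.226, 0.113], [0.447, -0.223, 0.115], [0.447, -0.221, 0.112]]
left [[0.509, 0.024, 0.075], [0.517, 0.025, 0.101], [0.519, 0.026, 0.112], [0.503, 0.027, 0.068], [0.514, 0.027, 0.096], [0.506, 0.027, 0.074]]
scene 20 [(-0.105, 0.095), (-0.09, 0.094), (-0.075
[... 304 characters left out ...]
.027), (0.0, 0.027), (0.015, 0.008), (0.03, 0.007), (0.045, 0.007), (0.06, 0.006), (0.075, 0.007), (0.09, 0.006)]
scene 33 [(-0.105, 0.095), (-0.09, 0.094), (-0.075, 0.093), (-0.06, 0.009), (-0.045, 0.008), (-0.03, 0.024), (-0.015, 0.027), (0.0, 0.027), (0.015, 0.007), (0.03, 0.008), (0.045, 0.007), (0.06, 0.006), (0.075, 0.007), (0.09, 0.005)]
right obst 511 [[0.474, -0.147, 0.088], [0.455, -0.148, 0.084], [0.52, -0.148, 0.089], [0.495, -0.149, 0.088]] x min [[0.442, -0.224, 0.111], [0.442, -0.221, 0.105], [0.442, -0.224, 0.106], [0.442, -0.234, 0.109]]
left [[0.495, 0.02, 0.073], [0.505, 0.02, 0.075], [0.506, 0.021, 0.078], [0.516, 0.023, 0.1], [0.504, 0.023, 0.066], [0.504, 0.024, 0.074]]
```

The check showed the lathe bed, about 0.09 high, would be under the gripper body's right end if I gripped at the tool's present yaw. I look for a gripper yaw and offset that clears it. The closing pads will then turn the tool into line.

Run:
```python
import numpy as np
P=np.vstack([np.load("W.npy"),np.load("V.npy")]);P=P[np.isfinite(P[:,2])&(P[:,2]<.21)&(P[:,2]>.055)&(abs(P[:,0]-.43)<.15)&(P[:,1]<.1)&(P[:,1]>-.25)]
# distance from body rectangle to nearest obstacle
for yaw in(-10,-15,-20,-25,-30):
  for x,y in((.4385,-.0778),(.432,-.075),(.427,-.07),(.432,-.065)):
    a=np.radians(yaw);d=P[:,:2]-[x,y];al=abs(d@[np.cos(a),np.sin(a)])-.0375;ac=abs(d@[-np.sin(a),np.cos(a)])-.095
    dist=np.hypot(np.maximum(al,0),np.maximum(ac,0))*1000;i=np.argsort(dist)[3]
    r=P[:,1]>-.07;print(yaw,x,y,"right",np.sort(dist[~r])[3].round(1),"left",np.sort(dist[r])[3].round(1))
```

```text
-10 0.4385 -0.0778 right 0.0 left 13.9
-10 0.432 -0.075 right 0.0 left 12.5
-10 0.427 -0.07 right 0.0 left 8.5
-10 0.432 -0.065 right 0.0 left 2.7
-15 0.4385 -0.0778 right 0.0 left 13.7
-15 0.432 -0.075 right 0.0 left 12.7
-15 0.427 -0.07 right 3.5 left 9.2
-15 0.432 -0.065 right 0.0 left 3.1
-20 0.4385 -0.0778 right 0.0 left 12.6
-20 0.432 -0.075 right 3.4 left 12.2
-20 0.427 -0.07 right 9.8 left 9.2
-20 0.432 -0.065 right 6.9 left 2.8
-25 0.4385 -0.0778 right 2.3 left 10.6
-25 0.432 -0.075 right 9.4 left 10.8
-25 0.427 -0.07 right 16.0 left 8.4
-25 0.432 -0.065 right 13.6 left 1.8
-30 0.4385 -0.0778 right 7.6 left 7.9
-30 0.432 -0.075 right 14.7 left 8.0
-30 0.427 -0.07 right 21.5 left 6.1
-30 0.432 -0.065 right 19.7 left 0.0
```

Emit:
{"method": "step_arm", "body": {"rows": [[-0.005,-0.055,0,0,0,-9.8],[-0.0065,-0.055,0,0,0,-9.8],[0,-0.055,0,0,0,-9.8],[0,-0.055,0,0,0,-9.8],[0,-0.055,0,0,0,-9.8],[0,-0.057,0,0,0,0],[0,0,-0.05,0,0,0],[0,0,-0.05,0,0,0],[0,0,-0.03,0,0,0],[0,0,0,0,0,0],[0,0,0,0,0,0]]}}

```text
time: 13.42
position: [0.4279, -0.0834, 0.1409]
tool_rot: [0.981, -0.195, 0.001, 0.0]
ft_force: [-0.3, -0.8, 0.1]
grip_width: 0.087
grip_force: 0.0
```

```bash
cat > p.py <<'E'
from m import *
from scipy.spatial.transform import Rotation as R
o=get_obs();M=R.from_quat(o["tool_rot"]).as_matrix();print(np.round(o["position"],4),"yaw",np.degrees(np.arctan2(M[1,0],M[0,0])).round(2),"z",M[:,2].round(4),np.round(o["ft_force"],1),np.round(o["q"],2))
E
python3 p.py
```

```text
[ 0.4279 -0.0834  0.1409] yaw -22.44 z [ 0.0019 -0.001  -1.    ] [-0.3 -0.8  0.1] [-0.45  0.46  1.99 -0.    0.69  1.51]
```

Emit:
{"method": "step_arm", "body": {"rows": [[-0.001,0.005,-0.03,0,0,0],[0,0,-0.03,0,0,0],[0,0,-0.015,0,0,0],[0,0,-0.01,0,0,0],[0,0,-0.01,0,0,0],[0,0,0,0,0,0]]}}

```text
time: 14.18
position: [0.4267, -0.0774, 0.0448]
tool_rot: [0.981, -0.194, 0.0, 0.0]
ft_force: [-0.6, 0.4, 0.4]
grip_width: 0.0866
grip_force: 0.0
```

Emit:
{"method": "step_arm", "body": {"rows": [[0,0,-0.008,0,0,0],[0,0,-0.008,0,0,0],[0,0,-0.006,0,0,0],[0,0,0,0,0,0]]}}

```text
time: 14.68
position: [0.4262, -0.0771, 0.0222]
tool_rot: [0.981, -0.194, -0.001, -0.0]
ft_force: [-0.6, 0.0, -0.2]
grip_width: 0.087
grip_force: 0.0
```

No contact on the way down. Now I close gently so the pads turn the shank into line.

Emit:
{"method": "step_arm", "body": {"rows": [[0,0,0,0,0,0],[0,0,0,0,0,0],[0,0,0,0,0,0],[0,0,0,0,0,0],[0,0,0,0,0,0],[0,0,0,0,0,0],[0,0,0,0,0,0],[0,0,0,0,0,0]], "jaw": 0.01, "squeeze": 12}}

```text
time: 15.68
position: [0.4264, -0.0771, 0.0228]
tool_rot: [0.981, -0.194, -0.0, -0.0]
ft_force: [0.2, 0.3, 0.9]
grip_width: 0.0198
grip_force: 12.0
```

Emit:
{"method": "step_arm", "body": {"rows": [[0,0,0,0,0,0],[0,0,0,0,0,0],[0,0,0.015,0,0,0],[0,0,0.03,0,0,0],[0,0,0.04,0,0,0],[0,0,0.05,0,0,0],[0,0,0.05,0,0,0],[0,0,0.05,0,0,0],[0,0,0,0,0,0]], "squeeze": 55}}

```text
time: 16.8
position: [0.4287, -0.0783, 0.2609]
tool_rot: [0.981, -0.194, 0.005, 0.001]
ft_force: [0.0, 0.0, -3.0]
grip_width: 0.0197
grip_force: 54.9
```

Emit:
{"method": "step_arm", "body": {"rows": [[0,0.02,0,0,0,3],[0.005,0.04,0,0,0,3],[0.005,0.05,0,0,0,3],[0.005,0.05,0,0,0,3],[0.005,0.05,0,0,0,3],[0.005,0.05,0,0,0,3],[0.005,0.05,0,0,0,3.2],[0.005,0.05,0,0,0,0],[0.005,0.05,0,0,0,0],[0.005,0.05,0,0,0,0],[0.01,0.04,0,0,0,0],[0,0.01,0,0,0,0]]}}

```text
time: 18.3
position: [0.4807, 0.4344, 0.2543]
tool_rot: [1.0, -0.009, -0.002, 0.001]
ft_force: [0.3, -0.4, -3.6]
grip_width: 0.0195
grip_force: 54.9
```

Emit:
{"method": "step_arm", "body": {"rows": [[0,0,-0.03,0,0,0],[0,0,-0.03,0,0,0],[0,0,0,0,0,0],[0,0,0,0,0,0]]}}

```text
time: 18.8
position: [0.4817, 0.4323, 0.1977]
tool_rot: [1.0, -0.01, -0.0, 0.0]
ft_force: [-0.4, 0.2, -3.0]
grip_width: 0.0192
grip_force: 54.9
```

```bash
python3 p.py
python3 - <<'E'
from m import *
for n in("scene","top"):
    c=camera(n);W=pts(c);cv2.imwrite(f"pics/f_{n}.png",c["pixels"])
    for r in cut_out("turning_tool",n): print(n,r["confidence"],r["extent"],r["region"].sum(),np.nanmedian(W[r["region"]],0))
    for r in cut_out("slot_block",n): print(n,"blk",r["confidence"],r["extent"])
t=cv2.imread("pics/f_top.png")[150:280,200:360];s=cv2.imread("pics/f_scene.png")[100:260,180:380]
cv2.imwrite("pics/f.png",np.hstack([cv2.resize(t,(400,325),interpolation=2),cv2.resize(s,(400,320),interpolation=2)[:325] if 0 else cv2.resize(s,(400,325),interpolation=2)]))
E
```

```text
[0.4817 0.4323 0.1977] yaw -1.19 z [-3.e-04 -4.e-04 -1.e+00] [-0.4  0.2 -3. ] [ 0.56  0.61  1.42 -0.    1.12  2.15]
scene 0.67 [263.7, 149.4, 31.6, 13.6] 151 [0.49788091 0.42223015 0.18683231]
scene blk 0.96 [267.1, 182.1, 28.4, 27.6]
scene blk 0.75 [206.9, 163.0, 31.0, 16.6]
top 0.51 [245.9, 195.3, 7.6, 14.3] 92 [0.55364538 0.42786003 0.1959738 ]
top blk 0.79 [162.4, 231.3, 39.9, 33.8]
top blk 0.66 [253.2, 211.2, 13.3, 29.0]
```

View pics/f.png

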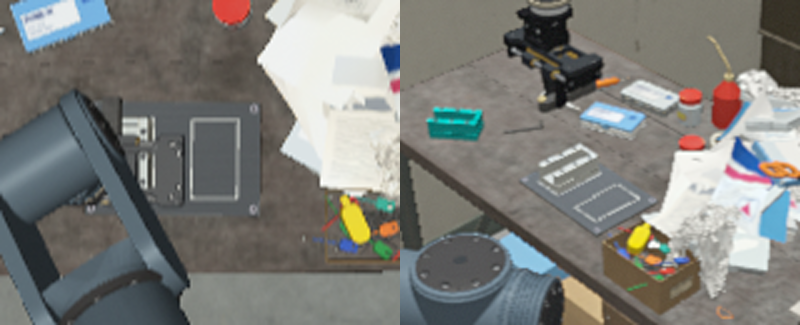

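Run:
```python
from m import *
a=np.radians(-1.2);T=np.array([.4817,.4323])
for n in("scene","top"):
    c=camera(n);W=pts(c).reshape(-1,3);W=W[np.isfinite(W[:,2])]
    d=W[:,:2]-T;al=d@[np.cos(a),np.sin(a)];ac=d@[-np.sin(a),np.cos(a)]
    m=(abs(ac)<.022)&(abs(al)<.1)&(W[:,2]>.16)&(W[:,2]<.206)
    A,C,Z=al[m],ac[m],W[m,2];print(n,m.sum(),"al",A.min(),A.max())
    for lo in np.arange(-.1,.1,.01):
        k=(A>=lo)&(A<lo+.01)
        if k.sum(): print(round(lo*1000),k.sum(),"ac",(C[k].min()*1000).round(1),(C[k].max()*1000).round(1),"z",Z[k].min().round(3),np.median(Z[k]).round(3),Z[k].max().round(3))
    print(np.sort(A)[:4],np.sort(A)[-8:])
```

```text
scene 184 al -0.03785120970905627 0.087755090239189
-40 25 ac -20.0 7.2 z 0.178 0.191 0.203
-30 20 ac -13.1 14.3 z 0.178 0.195 0.202
-20 23 ac -18.1 11.9 z 0.178 0.193 0.206
-10 31 ac -21.3 16.7 z 0.183 0.195 0.206
0 11 ac -21.6 10.4 z 0.184 0.199 0.204
10 4 ac -18.0 -9.9 z 0.177 0.188 0.191
20 12 ac -17.7 -3.6 z 0.176 0.187 0.193
30 10 ac -15.3 -2.8 z 0.18 0.186 0.196
40 10 ac -17.6 -7.0 z 0.176 0.185 0.196
50 13 ac -16.9 -6.7 z 0.18 0.186 0.197
60 9 ac -14.6 -4.5 z 0.179 0.188 0.197
70 9 ac -14.3 -6.2 z 0.178 0.183 0.197
80 7 ac -10.9 -5.9 z 0.174 0.186 0.192
[-0.03785121 -0.03649622 -0.03642314 -0.03612604] [0.07926623 0.08118823 0.08295833 0.08422762 0.08598262 0.086014
 0.08615966 0.08775509]
top 99 al -0.035313944276546716 0.084765272344467
-40 6 ac 0.0 8.3 z 0.192 0.2 0.201
40 7 ac -8.9 -4.5 z 0.179 0.194 0.196
50 17 ac -9.6 2.2 z 0.178 0.194 0.2
60 29 ac -9.7 8.6 z 0.183 0.195 0.2
70 24 ac -9.2 8.5 z 0.182 0.196 0.199
80 16 ac -9.2 9.4 z 0.184 0.193 0.201
[-0.03531394 -0.03531114 -0.0325485  -0.0325273 ] [0.08341361 0.08354617 0.08370374 0.08380713 0.08381138 0.08384848
 0.08413294 0.08476527]
```

The tool is held level. Its butt is 84 mm ahead of the grasp point, so I grip it nearer the head than its middle, but still on the shank. I line it up and lower it.

Emit:
{"method": "step_arm", "body": {"rows": [[-0.01,0.004,0,0,0,0],[-0.0117,0.0045,0,0,0,0],[0,0,-0.03,0,0,0],[0,0,-0.03,0,0,0],[0,0,-0.02,0,0,0],[0,0,-0.015,0,0,0],[0,0,0,0,0,0],[0,0,0,0,0,0],[0,0,0,0,0,0]]}}

```text
time: 20.32
position: [0.4604, 0.4417, 0.1039]
tool_rot: [1.0, -0.01, 0.001, -0.001]
ft_force: [0.2, -0.1, -3.3]
grip_width: 0.0194
grip_force: 54.9
```

```bash
python3 p.py
```

```text
[0.4604 0.4417 0.1039] yaw -1.16 z [ 0.0019  0.0013 -1.    ] [ 0.2 -0.1 -3.3] [0.59 0.71 1.51 0.   0.92 2.18]
```

Emit:
{"method": "step_arm", "body": {"rows": [[0,-0.0006,-0.01,0,0,0],[0,0,-0.01,0,0,0],[0,0,-0.005,0,0,0],[0,0,0,0,0,0],[0,0,0,0,0,0],[0,0,0,0,0,0]]}}

```text
time: 21.08
position: [0.46, 0.4408, 0.0781]
tool_rot: [1.0, -0.01, 0.0, -0.0]
ft_force: [0.6, 0.6, -2.9]
grip_width: 0.0196
grip_force: 54.9
```

```bash
python3 p.py
python3 - <<'E'
from m import *
P=np.array(get_obs()["position"]);a=np.radians(-1.2)
for n in("scene","top"):
    c=camera(n);W=pts(c).reshape(-1,3);W=W[np.isfinite(W[:,2])]
    d=W[:,:2]-P[:2];al=d@[np.cos(a),np.sin(a)];ac=d@[-np.sin(a),np.cos(a)]
    m=(abs(ac)<.014)&(al>.02)&(al<.12)&(W[:,2]>.052)&(W[:,2]<.09)
    A,C,Z=al[m],ac[m],W[m,2];print(n,m.sum(),np.sort(A)[-5:].round(4))
    for lo in(.03,.045,.06,.075):
        k=(A>=lo)&(A<lo+.015)
        if k.any():print(lo,k.sum(),(C[k].min()*1e3).round(1),(C[k].max()*1e3).round(1),np.percentile(Z[k],[5,50,95]).round(4))
    # block top: walls
    m=(abs(ac)<.035)&(al>-.02)&(al<.11)&(W[:,2]>.036)&(W[:,2]<.052);A,C=al[m],ac[m]
    if m.any():print("blk al",A.min(),np.sort(A)[-4:].round(4),"ac",np.percentile(C,[1,99]).round(4))
    cv2.imwrite(f"pics/e_{n}.png",c["pixels"])
t=cv2.imread("pics/e_top.png")[170:260,210:310];s=cv2.imread("pics/e_scene.png")[130:220,220:320]
cv2.imwrite("pics/e.png",np.hstack([cv2.resize(i,(400,360),interpolation=2) for i in(t,s)]))
E
```

```text
[0.46   0.4408 0.0781] yaw -1.16 z [ 6.e-04  4.e-04 -1.e+00] [ 0.6  0.6 -2.9] [0.59 0.75 1.52 0.   0.87 2.18]
scene 27 [0.0772 0.0784 0.0809 0.0813 0.0834]
0.03 5 -12.7 -10.0 [0.0581 0.0627 0.0653]
0.045 7 -13.2 -5.8 [0.057  0.0614 0.0658]
0.06 6 -11.3 -6.9 [0.0528 0.0595 0.0662]
0.075 5 -11.8 -6.5 [0.0555 0.0606 0.0614]
blk al -0.005166221918589 [0.0948 0.0965 0.0974 0.0991] ac [-0.0348  0.0109]
top 83 [0.0857 0.0858 0.086  0.0862 0.0864]
0.03 2 -9.3 -8.0 [0.0631 0.0679 0.0728]
0.045 21 -10.2 4.5 [0.0649 0.075  0.0804]
0.06 33 -10.3 8.1 [0.0676 0.0734 0.079 ]
0.075 27 -10.7 9.6 [0.0703 0.0745 0.0801]
blk al -0.0008466253801559039 [0.0947 0.0947 0.0948 0.095 ] ac [-0.0287  0.0262]
```

View pics/e.png

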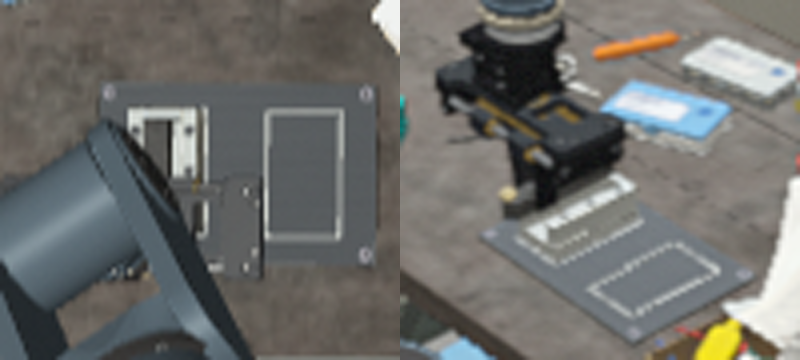

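The tool sits over the slot, with the butt just short of the closed wall near (160,125) and the head out past the open end near (510,200). A 1 mm trim back and up, then hand in.

Emit:
{"method": "step_arm", "body": {"rows": [[-0.001,0,0.001,0,0,0],[0,0,0,0,0,0],[0,0,0,0,0,0],[0,0,0,0,0,0],[0,0,0,0,0,0],[0,0,0,0,0,0]]}}

```text
time: 21.92
position: [0.4588, 0.4406, 0.0788]
tool_rot: [1.0, -0.01, 0.0, -0.0]
ft_force: [-0.8, 0.0, -3.7]
grip_width: 0.0195
grip_force: 54.9
```

```bash
python3 p.py; python3 -c "
from rig import hand_in;print(hand_in())"
```

```text
[0.4588 0.4406 0.0788] yaw -1.16 z [ 0.  0. -1.] [-0.8  0.  -3.7] [0.59 0.75 1.52 0.   0.87 2.18]
the job is handed in; nothing more can be done
None
```

The job is handed in at 21.9 s: the block is on the crossed outline, square to it and within about 1 mm by camera, and the tool is held level about 10 mm above it, lined up with the slot, its butt about 3 mm short of the closed end; I gripped it about 23 mm nearer the head than its middle, because the lathe bed forced a turned grip.

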